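# Next recipe under the roller arm

### The job

Lift the lid off the wooden recipe box by its knob and set it down flat, right way up, on bare worktop. Then take out the green-edged recipe board and slide it up the sloping stand, on top of the cards and under the sprung roller arm, until its end meets the back stop, straight and centred, picture side up, and let go. Leave everything else on the worktop where it stands.

Things in the scene. Friction and masses are not known exactly. Their poses are not given: they have to be found in the camera images.
- recipe_box: Open wooden box, fixed, 176 (x) x 140 (y) x 56 mm high, walls and floor 6 mm. Origin: centre of its underside, z up; brass plate on its -x face. Inside, a plinth 120 x 44 mm rises to 24 mm above the worktop; the board lies on it, so a finger fits down on both sides (34 mm to each long wall). Box and stand may stand left or right.
- lid: Loose wooden lid of the box, 0.22 kg: plate 176 x 140 x 6 mm over a plug 158 x 122 x 5 mm that sits in the box mouth with 3 mm play all round. Origin: centre of the plug's underside, z up, x along the long side; the plate spans z 5 to 11 mm. On the box its origin is 51 mm above the worktop; set down on the worktop the origin is at height 0.
- lid_knob (a point): Middle of the brass knob's round head on the lid's centre, 37 mm above the lid's origin; head 28 mm in diameter, from 30 to 45 mm above the lid's origin. Grip it here.
- recipe_board: Rigid green board 140 (x) x 60 (y) x 10 mm, 0.12 kg, with a paper picture on its upper face. Origin: centre of its underside, x along its length, z out of the picture side. It starts on the plinth inside the closed box, underside 24 mm above the worktop. Grip it across its 60 mm width; either end may go in first.
- stand: Fixed recipe stand. Origin: centre of its base's underside on the worktop, x pointing to the stand's high end. Base 200 x 90 x 10 mm, whole stand about 165 mm high. The back stop at the top of its bed has its face at bed x = +71 mm and reaches bed z = +13 mm; a board at home has its origin at the bed's origin.
- stand_bed: The stand's bed, sloping up 28 degrees to the high end. Origin: 88 mm above the worktop over the stand's centre, on the top face of the fixed card pile (140 mm long); x up the slope, y across, z square out of the slope. Bed and cards are 46 mm wide and 14 mm thick, so the board overhangs 7 mm each side and fingertips may reach 10 mm below its underside.
- hold_arm (a joint): Angle (rad) of the sprung arm on the pile: 0 at rest, grows to 0.9 as its roller end lifts; falls back when let go. Hinge at bed x = +93, z = +24 mm, behind the back stop; it reaches 78 mm down the slope, under 45 mm above the pile. About 3 N at the roller. The board pushed in below the roller (2 to 6 N) lifts it and then holds it at about 0.1.
- roller_axle (a point): Axle of the freely turning red roller on the arm's end, 36 mm in diameter, 38 mm wide; at rest at bed x = +15 mm, z = +20 mm, the roller 2 mm clear of the cards.
- prep_bowl_2: Steel bowl with green filling, 128 mm across, 45 mm high; origin: centre of its underside. Leave alone.
- measure_cup: Steel measuring cup 86 x 114 x 76 mm, handle included; origin: underside. Leave alone.
- salt_shaker: White dredger with handle, 66 x 90 x 93 mm; origin: underside. Leave alone.
- ring_mould: Steel ring 80 mm across, 45 mm high; origin: underside centre. Leave alone.
- timer: White kitchen timer 32 x 66 x 62 mm; origin: underside centre. Leave alone.
- squeeze_0: White squeeze bottle, 60 mm across, 215 mm high; origin: underside centre. Leave alone.
- squeeze_1: White squeeze bottle, 60 mm across, 215 mm high; origin: underside centre. Leave alone.
Mind the look-alikes: they are no part of the job. There is more than one size of the stand; the job needs the larger.

How it is judged:
On the way:
1. the lid lies flat and right way up on bare worktop, let go (height (world z) of lid below 0.008 m and angle between lid's own z axis and vertical below 0.08 rad and linear speed of lid below 0.02 m/s and contact force between the fingers and lid below 0.1 N), for 0.2 s.
At the end, for the whole second after the job is handed in: Lid at rest right way up on bare worktop (0.08 rad, 8 mm). Board picture side up on the cards under the raised arm (joint over 0.06): at most 12 mm short of home, 12 mm off the middle line, turned under 0.14 rad, flat within 0.08 rad and 6 mm (4 mm below). Fingers off both (all of step 1 and x of recipe_board in the frame of stand_bed between -0.012 and 0.006 m and y of recipe_board in the frame of stand_bed between -0.012 and 0.012 m and z of recipe_board in the frame of stand_bed between -0.004 and 0.006 m and angle between the x axis of recipe_board and the x axis of stand_bed, either way round below 0.14 rad and angle between the z axis of recipe_board and the z axis of stand_bed, either way round below 0.08 rad and angle between recipe_board's own z axis and vertical below 0.8 rad and value of joint hold_arm above 0.06 rad and linear speed of recipe_board below 0.02 m/s and contact force between the fingers and recipe_board below 0.1 N); the robot touches nothing.
It fails at once if one of the bowl, cup, shaker, ring, timer or bottles is shifted by more than 30 mm (distance of any of prep_bowl_2, measure_cup, salt_shaker, ring_mould, timer, squeeze_0, squeeze_1 from where it was at the start of the episode above 0.03 m).
It also fails if it takes over 72 s, if anything falls off the work surface, if the arm or the gripper's body presses on something with over 40 N, if the wrist force passes 120 N, or if a joint passes its speed limit or range.

### The arm

A 6-joint arm with a two-finger parallel gripper is mounted at the origin on a cart in front of the work surface, level with it; the furniture and walls round the work are solid. World frame = base frame: x ahead of the robot, y to its left, z up, the work surface at z = 0. Lengths are in m, angles in rad, forces in N, time in s.
With the tool pointing down it reaches from about 0.35 to 0.85 m from the base axis. Payload 8.1 kg.
Tool frame: the origin (TCP) lies on the mounting face of the last link; the fingertips stand 186 mm ahead of it and the grasp point (between the pads) lies 167 mm ahead of it (robot.finger_overhang is the distance from the TCP to the fingertips, in m); z points along the fingers, y is the line along which they close (so a half turn about z gives the same grasp; the last joint's range is limited). The gripper opens to 93 mm and grips with 3 to 60 N. Pads are 15 mm wide; open, the fingers measure 128 mm over their backs; the gripper's body (75 mm by 188 mm) begins 65 mm behind the grasp point.
Start: joints at [-1.353, 0.13, 1.488, -0, 1.523, -0.085], TCP at [0.179, -0.573, 0.405] pointing down, gripper open.
Joint ranges: [-2.96, 2.96], [-0.89, 2.26], [0.02, 2.5], [-1.34, 4.48], [0, 2.73], [-2.66, 2.66]. Speed limits (rad/s): [2.39, 2.39, 2.79, 3.14, 3.14, 3.14].

### API

Orientations are given as a rotation vector (axis times angle).
In Python, from plant import readout, read_camera, get_calibration, job, robot gives the robot as it stands.
- The arm moves only by the shell command python3 -m handwheel 'ROWS' [FORCE]. ROWS is JSON, a list of rows, each a list of 5 numbers: the shift along the world's x, y, z in cm, then the turn about the world's z in rad, then the closure, from 0 (fully open) to 1 (shut). In form: [[tx, ty, tz, spin, gripper], ...]. A call has 1 to 10 rows; each row shifts and turns the commanded pose from where the row before left it; what a row does not reach is not made up. A row lasts 1/8 s, in which the tool goes at most 62.5 mm and 10.7 degrees, less where a joint would pass 70% of its speed; a pose out of reach is approached as far as the arm can. A call is refused whole if a number of a shift passes 6.25 or a number of a turn 0.188, either way. A call with a gripper value outside its range is refused whole. The fingers move at their own pace and stop on an object; FORCE is the grip in N (left out, the last holds). Time passes only in rows, so rows that do not move let the fingers close. It gives the time, the measured TCP pose, the force, the opening and the grip force at its end, in the units of the state.
- readout.read_state(): the state, without advancing time (a new reading comes with each control period).
- read_camera(name): name is "scene" or "top" or "wrist"; returns the picture (384x512x3 uint8, red, green, blue); there is no depth.
- get_calibration(name): a dict with "fovy" (degrees; the focal length in pixels is half the picture's height over the tangent of half this angle, whatever the lens; pixels are square), "cx", "cy" (the principal point, pixels), "pose" (4x4, takes a point from camera to world coordinates). Camera axes: x right, y down, z forward; pixel columns grow to the right and rows downward; lengths in m; the calibration is good to about 2 mm. A picture is of the moment at which its call begins: read the wrist's pose just before it. get_calibration takes no time and is no camera call; for the wrist camera it gives the pose at the moment of the call.
- job.close_job(): hands the job in; it is judged then, once.
The state is a dict: "t": time; "q": joint angles; "dq": joint speeds; "joint_torque": joint torques, N m; "tool_pos": TCP position; "orientation": TCP orientation; "force": force on the tool from outside, world axes, zero at the start; "wrist_torque": the same for the moment, N m; "opening": finger opening in m; "gripper_force": force on a finger pad.
Only numpy, scipy, OpenCV 4.12 (cv2) and the standard library are available. Lean on these libraries where they do the work, as an engineer would, in place of code of your own. Each camera call takes 0.05 s, during which the arm holds its last target. There are 200 camera calls.

## Working session

There is one attempt and no reset: what is moved stays moved. The work goes in short steps, Python scripts to look and compute and a shell command to move; the robot and the scene stay as the last step left them, time stands still between calls to the robot, and variables do not carry over. Pictures are saved under pics/ and viewed, at most 13 in all, crops included, and the job is handed in when it is done.

```bash
mkdir -p pics; ls; cat > h.py <<'E'
import numpy as np, cv2
from plant import readout, read_camera, get_calibration, job, robot
def snap(n,f):
    c=get_calibration(n); im=read_camera(n); cv2.imwrite('pics/'+f+'.png',im[:,:,::-1]); np.save('pics/'+f+'.npy',{'c':c},allow_pickle=True); return im,c
def F(c): return 192/np.tan(np.radians(c['fovy'])/2)
def ray(c,u,v):
    P=np.array(c['pose']); d=P[:3,:3]@np.array([(u-c['cx'])/F(c),(v-c['cy'])/F(c),1]); return P[:3,3],d/np.linalg.norm(d)
def onz(c,u,v,z):
    o,d=ray(c,u,v); return o+d*(z-o[2])/d[2]
def proj(c,p):
    P=np.array(c['pose']); q=P[:3,:3].T@(np.array(p)-P[:3,3]); return q[:2]/q[2]*F(c)+[c['cx'],c['cy']]
def load(f):
    return cv2.imread('pics/'+f+'.png')[:,:,::-1].copy(), np.load('pics/'+f+'.npy',allow_pickle=True).item()['c']
E
python3 - <<'E'
from h import *
for n in('scene','top'):
    im,c=snap(n,n+'0'); print(n,F(c),c['cx'],c['cy'],np.round(c['pose'],3).tolist())
a=cv2.imread('pics/scene0.png');b=cv2.imread('pics/top0.png')
cv2.imwrite('pics/s2.png',cv2.resize(a,(800,600)));cv2.imwrite('pics/t2.png',cv2.resize(b,(800,600)))
print(readout.read_state())
E
```

```text
pics
scene 443.22390558171907 258.6033753576174 187.09915442424236 [[-0.587, -0.408, 0.699, -0.693], [-0.809, 0.281, -0.515, 0.942], [0.014, -0.868, -0.496, 1.004], [0.0, 0.0, 0.0, 1.0]]
top 440.22433118138014 253.89962502663894 186.49749297943495 [[-0.026, -0.986, 0.164, 0.332], [-1.0, 0.028, 0.013, -0.01], [-0.018, -0.163, -0.986, 1.65], [0.0, 0.0, 0.0, 1.0]]
{'t': 0.1, 'q': array([-1.35338127e+00,  1.31088623e-01,  1.48915170e+00, -2.62971071e-05,
        1.52302909e+00, -8.54083262e-02]), 'dq': array([ 2.18436477e-04, -5.35846578e-04, -2.79013189e-03,  3.32191461e-04,
       -9.54994313e-05,  8.27821760e-04]), 'joint_torque': array([ 2.39445042e-03, -5.61338854e+01, -4.93097234e+01,  7.70280906e-02,
        2.91183213e-02, -6.13589350e-05]), 'tool_pos': array([ 0.17889683, -0.57249297,  0.40380058]), 'orientation': array([-3.10399755e+00, -4.73608317e-01,  2.14770753e-04]), 'force': array([0.27306991, 0.69502141, 0.15129003]), 'wrist_torque': array([0.00632449, 0.00215755, 0.04150233]), 'gripper_force': 0.0, 'opening': 0.0931202854032058}
```

View pics/s2.png

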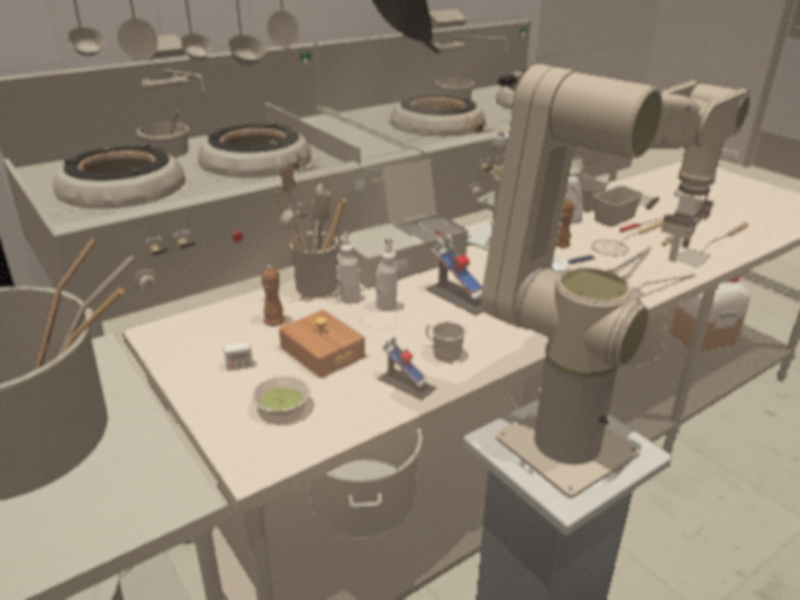

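View pics/t2.png

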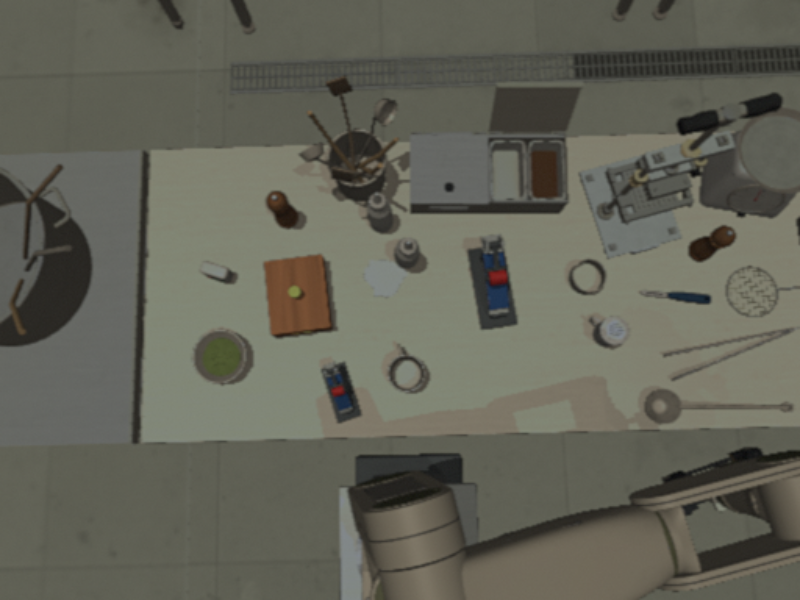

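The scene view (800x600) shows the wooden box with its brass knob at (321,322) and plate facing the robot. The large stand is at (457,275), the small one at (406,372), the cup at (448,342), the bottles at (347,270) and (387,280), the timer at (237,355) and the bowl at (282,398).
In the top view the box is at (297,295) with its knob at (294,292).

Look-alikes, top-view pixels:
- **Stands:** large at (495,282), small at (340,390). I choose the large one.
- **Box:** only one at (297,295). The pepper mills at (282,208) and (712,242) and the tray at (545,173) are brown but not boxes.
- **Green things:** the bowl's filling at (220,356) is not the board, which is inside the box.

Next I measure.

```bash
python3 - <<'E'
from h import *
def blobs(im,lo,hi,amin):
    hsv=cv2.cvtColor(im,cv2.COLOR_RGB2HSV); m=cv2.inRange(hsv,lo,hi); n,l,s,ce=cv2.connectedComponentsWithStats(m)
    return [(s[i],ce[i],l==i) for i in range(1,n) if s[i,4]>=amin]
top,ct=load('top0'); sc,cs=load('scene0')
for nm,im in(('top',top),('scene',sc)):
    for k,lo,hi in(('red',(0,150,80),(5,255,255)),('blue',(105,100,40),(125,255,255)),('wood',(5,120,60),(14,255,255)),('knob',(20,110,90),(32,255,255))):
        print(nm,k,[(np.round(c,1).tolist(),int(s[4])) for s,c,m in blobs(im,lo,hi,15)])
# box top outline
b=max(blobs(top,(3,110,60),(16,255,255),200),key=lambda t:t[0][4])
cn=cv2.findContours(b[2].astype(np.uint8),cv2.RETR_EXTERNAL,2)[0][0]; r=cv2.minAreaRect(cn);print(r)
for p in cv2.boxPoints(r): print(np.round(onz(ct,*p,.062),3))
for n,p in dict(bowl=(220,356),cup=(407,375),sq1=(407,258),sq0=(378,218),shaker=(612,331),ring=(587,277),small=(340,390),lidspot=(540,375),edge=(540,432),timer=(215,271),napkin=(382,278),ladle=(660,405),right=(560,345)).items():
    print(n,np.round(onz(ct,p[0]*.64,p[1]*.64,0),3))
cr=np.hstack([cv2.resize(top[140:225,160:400],None,fx=3.3,fy=3.3,interpolation=2)])
c2=cv2.resize(sc[140:240,170:340],None,fx=3,fy=3,interpolation=2)
W=max(cr.shape[1],c2.shape[1]); o=np.zeros((cr.shape[0]+c2.shape[0],W,3),np.uint8);o[:cr.shape[0],:cr.shape[1]]=cr;o[cr.shape[0]:,:c2.shape[1]]=c2
cv2.imwrite('pics/crop1.png',o[:,:,::-1]);print(o.shape)
E
```

```text
top red [([318.5, 176.7], 82), ([215.8, 249.7], 37)]
top blue [([312.2, 166.7], 53), ([320.6, 165.6], 25), ([318.3, 189.4], 188), ([441.3, 189.6], 17), ([216.5, 242.0], 18), ([219.3, 256.8], 71)]
top wood [([176.4, 128.3], 63), ([463.3, 150.3], 38), ([190.2, 188.6], 1689)]
top knob [([187.5, 185.7], 39)]
scene red [([295.7, 166.3], 27)]
scene blue []
scene wood [([363.5, 131.7], 15), ([203.2, 214.4], 698)]
scene knob []
((190.00608825683594, 188.55487060546875), (47.92729187011719, 38.09888458251953), 83.6598129272461)
[0.678 0.325 0.062]
[0.69  0.185 0.062]
[0.512 0.167 0.062]
[0.501 0.305 0.062]
bowl [0.461 0.441 0.   ]
cup [ 0.403 -0.008  0.   ]
sq1 [ 0.688 -0.016  0.   ]
sq0 [0.791 0.053 0.   ]
shaker [ 0.495 -0.501  0.   ]
ring [ 0.628 -0.451  0.   ]
small [0.372 0.153 0.   ]
lidspot [ 0.395 -0.323  0.   ]
edge [ 0.262 -0.315  0.   ]
timer [0.669 0.457 0.   ]
napkin [0.64  0.047 0.   ]
ladle [ 0.318 -0.6    0.   ]
right [ 0.465 -0.375  0.   ]
(580, 792, 3)
```

View pics/crop1.png

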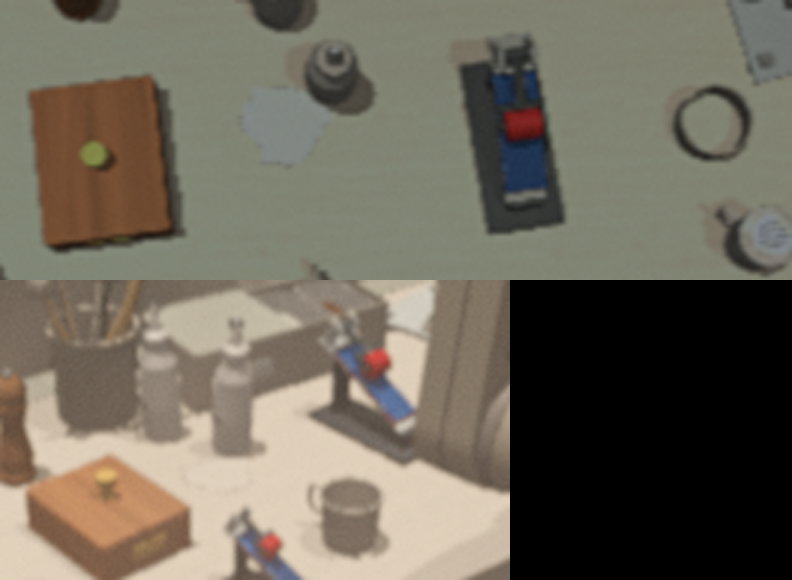

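The crop confirms the choice. The box's lid knob is at crop (95,154). The large stand's roller is at (524,124) and its base corners are at (462,62), (490,230) and (563,220); its high end is away from the robot.

```bash
python3 - <<'E'
from h import *
from scipy.spatial.transform import Rotation as R
top,ct=load('top0'); sc,cs=load('scene0')
def tri(rs):
    A=sum(np.eye(3)-np.outer(d,d) for o,d in rs); b=sum((np.eye(3)-np.outer(d,d))@o for o,d in rs); return np.linalg.solve(A,b)
print('knob top', onz(ct,187.5,185.7,.092), 'tri',tri([ray(ct,187.5,185.7),ray(cs,170+107/3,140+(483-280)/3)]))
print('roller',tri([ray(ct,318.5,176.7),ray(cs,295.7,166.3)]))
C=[onz(ct,160+u/3.3,140+v/3.3,.01) for u,v in((462,62),(490,230),(563,220))]
a=C[0]-C[1]; print(np.round(C,3),'yaw',np.arctan2(a[1],a[0]),np.linalg.norm(a),np.linalg.norm(C[2]-C[1]),'ctr',(C[0]+C[2])/2)
e=C[2]-C[1]; print('yaw b',np.arctan2(e[0],-e[1]))
# bed: low-end of blue & width
s=readout.read_state(); Rm=R.from_rotvec(s['orientation']).as_matrix(); print(np.round(Rm,3))
cw=get_calibration('wrist'); print(np.round(np.linalg.inv(np.block([[Rm,s['tool_pos'][:,None]],[np.zeros((1,3)),1]]))@cw['pose'],3),F(cw),robot.finger_overhang)
E
```

```text
knob top [0.60028011 0.24935827 0.092     ] tri [0.59936925 0.24750009 0.08048598]
roller [ 0.61317576 -0.22020347  0.1188702 ]
[[ 0.706 -0.167  0.01 ]
 [ 0.511 -0.19   0.01 ]
 [ 0.52  -0.273  0.01 ]] yaw 0.118656479491216 0.1969502893131844 0.08346839282864746 ctr [ 0.61289075 -0.21975571  0.01      ]
yaw b 0.10916735819449222
[[ 0.954  0.298 -0.   ]
 [ 0.298 -0.954  0.002]
 [ 0.    -0.002 -1.   ]]
[[-0.    -0.971 -0.241  0.066]
 [ 1.    -0.    -0.     0.   ]
 [ 0.    -0.241  0.971  0.019]
 [ 0.     0.     0.     1.   ]] 267.0011959949996 0.1861
```

```bash
python3 -m handwheel '[[0,0,5,0,0],[2.8,5.5,0,-0.019,0],[2.8,5.5,0,-0.019,0],[2.8,5.5,0,-0.019,0],[2.8,5.5,0,-0.019,0],[2.8,5.5,0,-0.019,0],[2.8,5.5,0,-0.019,0],[2.8,5.5,0,-0.019,0],[2.8,5.5,0,-0.019,0],[2.8,5.5,0,-0.019,0]]' 20
python3 -m handwheel '[[2.8,5.5,0,-0.019,0],[2.8,5.5,0,0,0],[2.8,5.5,0,0,0],[2.8,5.5,0,0,0],[2.8,5.5,0,0,0],[2.8,5.1,0,0,0],[0,0,0,0,0],[0,0,0,0,0]]'
python3 - <<'E'
from h import *
s=readout.read_state(); print(s['t'],s['tool_pos'],s['orientation'])
im,c=snap('wrist','w1'); hsv=cv2.cvtColor(im,cv2.COLOR_RGB2HSV)
for z in(.092,): print('proj expected knob',proj(c,[.599,.248,.09]))
m=cv2.inRange(hsv,(3,110,50),(16,255,255));n,l,st,ce=cv2.connectedComponentsWithStats(m);i=1+st[1:,4].argmax();print(st[i])
cn=max(cv2.findContours((l==i).astype(np.uint8),0,2)[0],key=cv2.contourArea)
m=cv2.inRange(hsv,(19,90,70),(34,255,255));n,l,st,ce=cv2.connectedComponentsWithStats(m)
for i in range(1,n):
    if st[i,4]>60: print('knob?',ce[i],st[i],onz(c,*ce[i],.096))
q=cv2.approxPolyDP(cv2.convexHull(cn),8,True)[:,0]; print(q.tolist()); print(np.round([onz(c,*p,.062) for p in q],3))
E
```

```text
t: 1.35
tool_pos: [0.4313, -0.0757, 0.4546]
orientation: [3.135, 0.206, 0.0]
force: [0.9, -0.5, -0.1]
opening: 0.0931
gripper_force: 0.0
t: 2.35
tool_pos: [0.5988, 0.2482, 0.4539]
orientation: [3.136, 0.178, -0.002]
force: [0.7, -0.7, -0.5]
opening: 0.0931
gripper_force: 0.0
2.35 [0.59881186 0.24824917 0.45385526] [ 3.13573950e+00  1.77916330e-01 -2.47032025e-03]
proj expected knob [256.15387674 177.86707437]
[  206   111   104   123 11630]
knob? [256.97660819 180.15497076] [247 170  21  22 342] [0.597275   0.24672949 0.096     ]
knob? [439.34193548 265.16774194] [431 250  15  31 155] [ 0.5055129  -0.02105907  0.096     ]
[[206, 111], [309, 113], [302, 233], [210, 232]]
[[0.676 0.324 0.062]
 [0.689 0.187 0.062]
 [0.518 0.17  0.062]
 [0.504 0.307 0.062]]
```

View pics/w1.png

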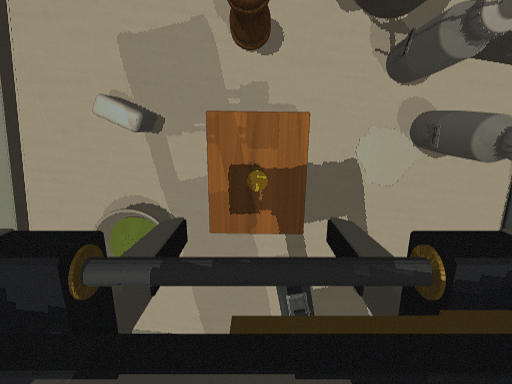

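The wrist view shows the lid at (206,111)–(302,233) and its knob at (257,180), under the tool. I descend and grip.

```bash
python3 -m handwheel '[[-0.2,-0.1,-5,0,0],[0,0,-5,0,0],[0,0,-5,0,0],[0,0,-4.8,0,0],[0,0,0,0,0],[0,0,0,0,1],[0,0,0,0,1],[0,0,0,0,1],[0,0,0,0,1],[0,0,0,0,1]]' 30
python3 -m handwheel '[[0,0,0,0,1],[0,0,0,0,1],[0,0,1,0,1],[0,0,1,0,1],[0,0,2,0,1],[0,0,4,0,1],[0,0,5,0,1],[0,0,4,0,1],[0,0,0,0,1]]'
```

```text
t: 3.65
tool_pos: [0.597, 0.2474, 0.2569]
orientation: [-3.137, -0.177, -0.0]
force: [-0.2, 0.6, -0.2]
opening: 0.0475
gripper_force: 0.0
t: 4.78
tool_pos: [0.5977, 0.2476, 0.4337]
orientation: [-3.134, -0.177, -0.016]
force: [0.3, -0.1, -3.4]
opening: 0.0269
gripper_force: 30.0
```

```bash
python3 -m handwheel '[[-1.65,-5,0,0,1],[-1.65,-5,0,0,1],[-1.65,-5,0,0,1],[-1.65,-5,0,0,1],[-1.65,-5,0,0,1],[-1.65,-5,0,0,1],[-1.65,-5,0,0,1],[-1.65,-5,0,0,1],[-1.65,-5,0,0,1],[-1.65,-5,0,0,1]]'
python3 -m handwheel '[[-1.65,-5,0,0,1],[-1.65,-5,0,0,1],[0,0,0,0,1],[0,0,-4,0,1],[0,0,-5,0,1],[0,0,-5,0,1],[0,0,-5,0,1],[0,0,-2.5,0,1],[0,0,0,0,1],[0,0,0,0,1]]'
python3 - <<'E'
from h import *
im,c=snap('top','top1'); im,c=snap('wrist','w2')
cv2.imwrite('pics/v2.png',np.hstack([cv2.resize(cv2.imread('pics/top1.png')[130:330,230:500],(400,296)),cv2.resize(cv2.imread('pics/w2.png'),(395,296))]))
E
```

```text
t: 6.02
tool_pos: [0.4308, -0.254, 0.4259]
orientation: [-3.136, -0.177, 0.001]
force: [0.3, -0.2, -1.9]
opening: 0.0267
gripper_force: 30.0
t: 7.28
tool_pos: [0.3994, -0.3526, 0.2129]
orientation: [3.136, 0.178, 0.001]
force: [0.8, 0.3, -2.4]
opening: 0.0267
gripper_force: 30.0
```

View pics/v2.png

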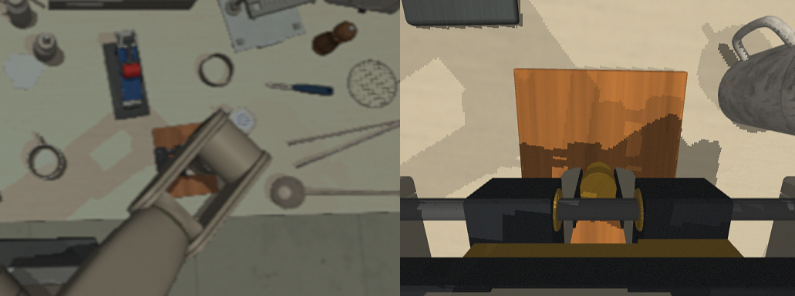

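The lid (wrist panel 514–687) hovers over bare worktop, clear of the shaker at (718,90) and the stand base. I lower it, release, then rise and head for the open box.

```bash
python3 -m handwheel '[[0,0,-0.4,0,1],[0,0,-0.3,0,1],[0,0,0,0,1],[0,0,0,0,1]]'
python3 -m handwheel '[[0,0,0,0,0.2],[0,0,0,0,0.2],[0,0,0,0,0.2],[0,0,0,0,0.2],[0,0,1,0,0.2],[0,0,3,0,0.2],[0,0,6,0,0.2],[0,0,6,0,0.2],[0,0,6,0,0.2],[0,0,3,0,0.2]]'
python3 -m handwheel '[[1.65,5,0,0,0.2],[1.65,5,0,0,0.2],[1.65,5,0,0,0.2],[1.65,5,0,0,0.2],[1.65,5,0,0,0.2],[1.65,5,0,0,0.2],[1.65,5,0,0,0.2],[1.65,5,0,0,0.2],[1.65,5,0,0,0.2],[1.65,5,0,0,0.2]]'
python3 -m handwheel '[[1.65,5,0,0,0.2],[1.65,5,0,0,0.2],[0,0,-4,0,0.2],[0,0,-4,0,0.2],[0,0,0,0,0.2],[0,0,0,0,0.2]]'
python3 - <<'E'
from h import *
s=readout.read_state(); print(s['t'],s['tool_pos'])
im,c=snap('wrist','w3'); hsv=cv2.cvtColor(im,cv2.COLOR_RGB2HSV)
cv2.imwrite('pics/v3.png',im[:,:,::-1])
m=cv2.inRange(hsv,(35,60,20),(90,255,255));n,l,st,ce=cv2.connectedComponentsWithStats(m)
for i in range(1,n):
    if st[i,4]>100: print(st[i],ce[i],np.round(onz(c,*ce[i],.034),3))
E
```

```text
t: 7.88
tool_pos: [0.3991, -0.3529, 0.205]
orientation: [3.136, 0.177, 0.001]
force: [0.1, -0.9, -0.9]
opening: 0.0266
gripper_force: 30.0
t: 9.12
tool_pos: [0.399, -0.3527, 0.4602]
orientation: [3.132, 0.177, 0.007]
force: [0.3, -0.4, -1.8]
opening: 0.0742
gripper_force: 0.0
t: 10.38
tool_pos: [0.564, 0.1491, 0.4557]
orientation: [3.137, 0.177, 0.002]
force: [0.9, -0.3, -0.2]
opening: 0.0743
gripper_force: 0.0
t: 11.12
tool_pos: [0.5973, 0.2473, 0.3769]
orientation: [-3.136, -0.177, -0.003]
force: [-0.2, -0.3, 0.3]
opening: 0.0745
gripper_force: 0.0
11.125 [0.59725075 0.24727183 0.37694748]
[ 226  123   52  112 1100] [252.79727273 173.39454545] [0.608 0.253 0.034]
```

View pics/v3.png

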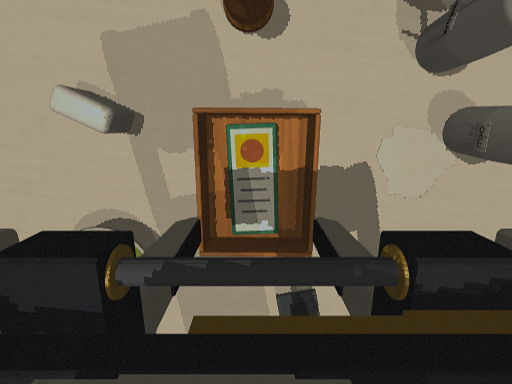

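The box is open. The board lies picture side up, with corners near (226,125), (275,123), (279,232) and (232,235).

```bash
python3 - <<'E'
from h import *
im,c=load('w3'); hsv=cv2.cvtColor(im,cv2.COLOR_RGB2HSV)
m=cv2.inRange(hsv,(35,60,20),(90,255,255)); m[:,:215]=0;m[:,290:]=0;m[245:]=0
h=cv2.convexHull(cv2.findNonZero(m)); W=np.array([onz(c,*p,.034)[:2] for p in h[:,0]],np.float32)
r=cv2.minAreaRect(W*1000);print(r); B=cv2.boxPoints(r);print(B)
top,ct=snap('top','top2'); hsv=cv2.cvtColor(top,cv2.COLOR_RGB2HSV)
mm=cv2.inRange(hsv,(3,110,50),(16,255,255));n,l,st,ce=cv2.connectedComponentsWithStats(mm)
for i in range(1,n):
    if st[i,4]>200:
        print(st[i],ce[i]); W=np.array([onz(ct,*p,.011)[:2] for p in cv2.convexHull(cv2.findNonZero((l==i).astype(np.uint8)))[:,0]],np.float32); print(cv2.minAreaRect(W*1000))
E
```

```text
((598.094482421875, 251.5850067138672), (138.45013427734375, 59.39824295043945), 8.491955757141113)
[[525.2427  270.73602]
 [534.01404 211.98898]
 [670.9463  232.43399]
 [662.1749  291.18103]]
[340  97  17  29 432] [348.01851852 110.96759259]
((889.9766845703125, -359.84698486328125), (57.948795318603516, 113.41641235351562), 88.65990447998047)
[198 182  14  29 286] [204.74475524 195.97902098]
((572.4818725585938, 198.40493774414062), (111.54297637939453, 40.60410690307617), 7.512013912200928)
[172 186  19  29 261] [179.29501916 201.19157088]
((562.0578002929688, 288.8814392089844), (109.1778335571289, 61.3266716003418), 6.916721343994141)
[ 333  214   43   50 1659] [353.88788427 238.36347197]
((400.7486572265625, -352.0655212402344), (171.66766357421875, 135.1747589111328), 5.292874336242676)
```

Lid confirmed flat at (0.401,-0.352). The board is centred at (0.598,0.252) with yaw 0.148. I grip it 35 mm behind centre, leaving the palm clear of the hold arm later.

```bash
python3 -m handwheel '[[-3.4,-0.1,0,0.035,0.2],[0,0,-5,0,0.2],[0,0,-5,0,0.2],[0,0,-5,0,0.2],[0,0,-2.2,0,0.2],[0,0,0,0,0.2],[0,0,0,0,1],[0,0,0,0,1],[0,0,0,0,1],[0,0,0,0,1]]' 40
python3 -m handwheel '[[0,0,0,0,1],[0,0,1,0,1],[0,0,2,0,1],[0,0,4,0,1],[0,0,5,0,1],[0,0,5,0,1],[0,0,5,0,1],[0,0,0,0,1],[0,0,0,0,1]]'
python3 - <<'E'
from h import *
im,c=snap('wrist','w4')
E
```

```text
t: 12.48
tool_pos: [0.5642, 0.2466, 0.2054]
orientation: [-3.132, -0.232, -0.007]
force: [-0.6, 0.0, 8.0]
opening: 0.0595
gripper_force: 40.0
t: 13.6
tool_pos: [0.5627, 0.2462, 0.4234]
orientation: [-3.133, -0.232, -0.001]
force: [-0.2, -0.5, -1.4]
opening: 0.0594
gripper_force: 40.0
```

View pics/w4.png

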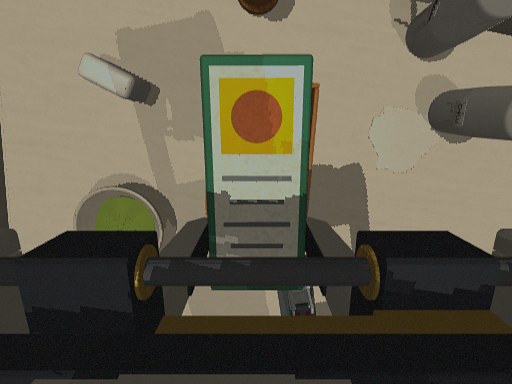

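The wrist view shows the board held picture up, front corners (202,56) and (311,56), with a slight front droop of about 4°. I carry it to hover below the stand's low end.

```bash
python3 -m handwheel '[[-0.8,-4.8,0,-0.034,1],[-0.8,-4.8,0,0,1],[-0.8,-4.8,0,0,1],[-0.8,-4.8,0,0,1],[-0.8,-4.8,0,0,1],[-0.8,-4.8,0,0,1],[-0.8,-4.8,0,0,1],[-0.8,-4.8,0,0,1],[-0.8,-4.8,0,0,1],[-0.8,-4.8,0,0,1]]'
python3 -m handwheel '[[0,0,-4,0,1],[0,0,-4,0,1],[0,0,-4,0,1],[0,0,0,0,1],[0,0,0,0,1],[0,0,0,0,1]]'
python3 - <<'E'
from h import *
im,c=snap('wrist','w5'); sc,cs=snap('scene','scene1')
v=np.zeros((384,800,3),np.uint8); v[:,:512]=im[:,:,::-1]
v[:288,512:]=cv2.resize(sc[130:230,250:350,::-1],(288,288),interpolation=2)
cv2.imwrite('pics/v5.png',v)
S=np.array([.613,-.22,0]);u=np.array([np.cos(.114),np.sin(.114),0])
for n,x,y,z in(('rollerL',15,19,38),('rollerR',15,-19,38),('rollerfrontL',-3,19,20),('rfR',-3,-19,20),('stopL',71,23,13),('stopR',71,-23,13)):
    h=(x*.883-z*.469)/1000;zz=.088+(x*.469+z*.883)/1000
    print(n,proj(c,S+h*u+y/1000*np.array([-u[1],u[0],0])+[0,0,zz]).round(1))
hsv=cv2.cvtColor(im,cv2.COLOR_RGB2HSV); m=cv2.inRange(hsv,(0,150,50),(6,255,255));m|=cv2.inRange(hsv,(174,150,50),(180,255,255))
n,l,st,ce=cv2.connectedComponentsWithStats(m); print([(st[i].tolist(),ce[i].round(1).tolist()) for i in range(1,n) if st[i,4]>60])
E
```

```text
t: 14.9
tool_pos: [0.482, -0.235, 0.4207]
orientation: [-3.134, -0.178, 0.004]
force: [-0.6, 0.2, -1.0]
opening: 0.0596
gripper_force: 40.0
t: 15.65
tool_pos: [0.4837, -0.2341, 0.3049]
orientation: [3.135, 0.179, 0.004]
force: [0.7, -0.0, -1.6]
opening: 0.0601
gripper_force: 40.0
rollerL [219.6   9.2]
rollerR [292.8   9.2]
rollerfrontL [225.2  40. ]
rfR [287.1  40. ]
stopL [ 204.9 -149.6]
stopR [ 307.4 -149.5]
[([216, 0, 74, 46, 3186], [252.9, 21.7])]
```

View pics/v5.png

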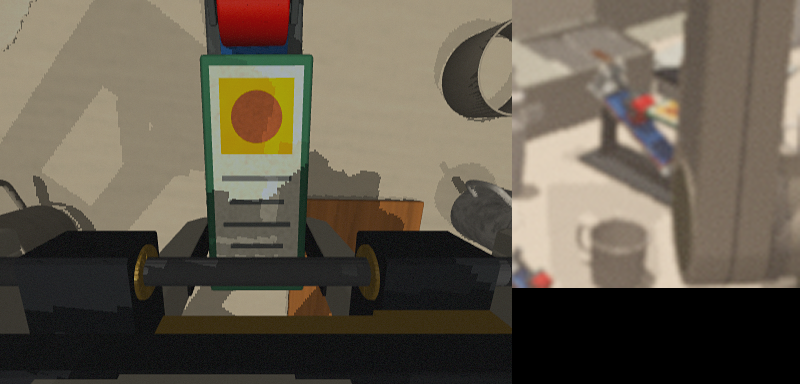

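The roller spans (216–290) and the board front (202–312), so the board is about 2 mm too far right; I correct by +0.2 cm in y. Next I touch the front edge down and lower the rear so the board pivots onto the slope.

```bash
python3 -m handwheel '[[0,0.2,-2.5,0,1],[0,0,-1.8,0,1],[0.3,0.03,-0.8,0,1],[0.3,0.03,-0.8,0,1],[0.3,0.03,-0.8,0,1],[0,0,0,0,1]]' 25
python3 -m handwheel '[[0.3,0.03,-0.8,0,1],[0.3,0.03,-0.8,0,1],[0.3,0.04,-0.6,0,1],[0,0,0,0,1]]'
python3 - <<'E'
from h import *
im,c=snap('wrist','w6'); sc,cs=snap('scene','scene2')
v=np.zeros((384,800,3),np.uint8); v[:,:512]=im[:,:,::-1]
v[:288,512:]=cv2.resize(sc[130:230,250:350,::-1],(288,288),interpolation=2)
cv2.imwrite('pics/v6.png',v)
E
```

```text
t: 16.5
tool_pos: [0.4923, -0.2308, 0.2354]
orientation: [-3.136, -0.179, -0.0]
force: [-1.5, -0.6, -0.3]
opening: 0.0596
gripper_force: 25.0
t: 17.0
tool_pos: [0.5009, -0.2296, 0.213]
orientation: [-3.136, -0.179, 0.001]
force: [-1.2, -0.6, 0.6]
opening: 0.0595
gripper_force: 25.0
```

View pics/v6.png

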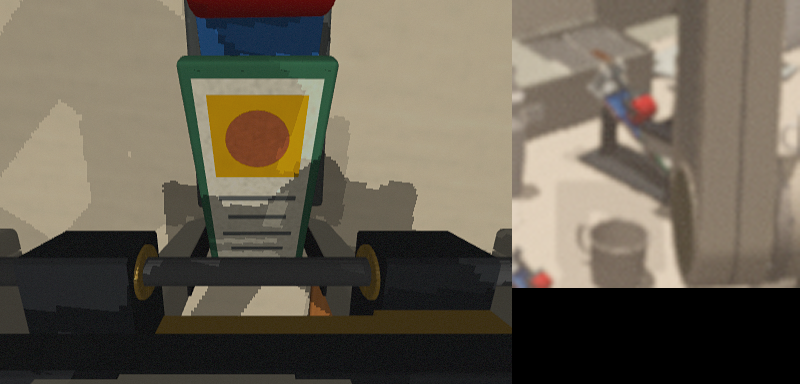

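The board is tilted onto the pile. Its front edge (178–337, row 60) is centred on the bed (187–332), just below the roller. I slide it up the slope.

```bash
python3 -m handwheel '[[0.45,0.05,0.14,0,1],[0.45,0.05,0.14,0,1],[0.45,0.05,0.14,0,1],[0.45,0.05,0.19,0,1],[0.45,0.05,0.24,0,1],[0.45,0.05,0.24,0,1],[0,0,0,0,1]]'
python3 -m handwheel '[[0.45,0.05,0.24,0,1],[0.45,0.05,0.24,0,1],[0.45,0.05,0.24,0,1],[0.45,0.05,0.24,0,1],[0,0,0,0,1]]'
python3 - <<'E'
from h import *
im,c=snap('wrist','w7'); sc,cs=snap('scene','scene3')
v=np.zeros((384,800,3),np.uint8); v[:,:512]=im[:,:,::-1]
v[:288,512:]=cv2.resize(sc[130:230,250:350,::-1],(288,288),interpolation=2)
cv2.imwrite('pics/v7.png',v)
E
```

```text
t: 17.98
tool_pos: [0.5264, -0.227, 0.224]
orientation: [-3.135, -0.179, 0.01]
force: [-15.4, -2.5, 6.8]
opening: 0.0592
gripper_force: 25.0
t: 18.6
tool_pos: [0.5447, -0.2249, 0.234]
orientation: [-3.136, -0.179, 0.008]
force: [-13.7, 0.5, 9.6]
opening: 0.0595
gripper_force: 25.0
```

View pics/v7.png

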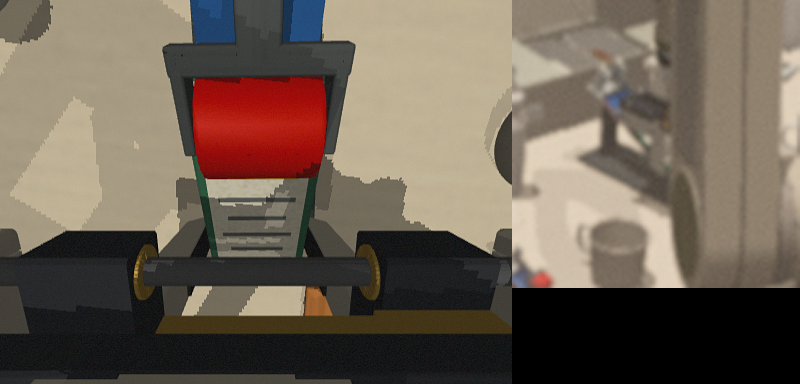

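The board is under the roller, with the roller centred at column 260 and the board near 257. The normal force is about 15 N, so I ease up slightly while continuing.

```bash
python3 -m handwheel '[[0.1,0,0.3,0,1],[0.45,0.05,0.26,0,1],[0.45,0.05,0.24,0,1],[0.45,0.05,0.24,0,1],[0,0,0,0,1]]'
python3 -m handwheel '[[0.45,0.05,0.24,0,1],[0.45,0.05,0.24,0,1],[0.45,0.05,0.24,0,1],[0,0,0,0,1]]'
```

```text
t: 19.32
tool_pos: [0.5611, -0.2231, 0.245]
orientation: [3.136, 0.179, 0.001]
force: [0.2, 2.1, -3.2]
opening: 0.0593
gripper_force: 25.0
t: 19.82
tool_pos: [0.5744, -0.2218, 0.2522]
orientation: [3.136, 0.179, 0.001]
force: [1.2, 1.2, -4.1]
opening: 0.0598
gripper_force: 25.0
```

```bash
python3 -m handwheel '[[0.26,0.03,0.12,0,1],[0.18,0.02,0.09,0,1],[0,0,0,0,1]]'
python3 -m handwheel '[[0.18,0.02,0.08,0,1],[0.18,0.02,0.08,0,1],[0,0,0,0,1]]'
python3 - <<'E'
from h import *
im,c=snap('wrist','w8'); sc,cs=snap('scene','scene4')
v=np.zeros((384,800,3),np.uint8); v[:,:512]=im[:,:,::-1]
v[:288,512:]=cv2.resize(sc[130:230,250:350,::-1],(288,288),interpolation=2)
cv2.imwrite('pics/v8.png',v)
E
```

```text
t: 20.2
tool_pos: [0.5785, -0.2213, 0.254]
orientation: [3.136, 0.179, 0.0]
force: [1.4, 1.5, -3.7]
opening: 0.0599
gripper_force: 25.0
t: 20.58
tool_pos: [0.5805, -0.2212, 0.2539]
orientation: [-3.136, -0.178, 0.008]
force: [-7.3, -1.5, -6.7]
opening: 0.0597
gripper_force: 25.0
```

View pics/v8.png

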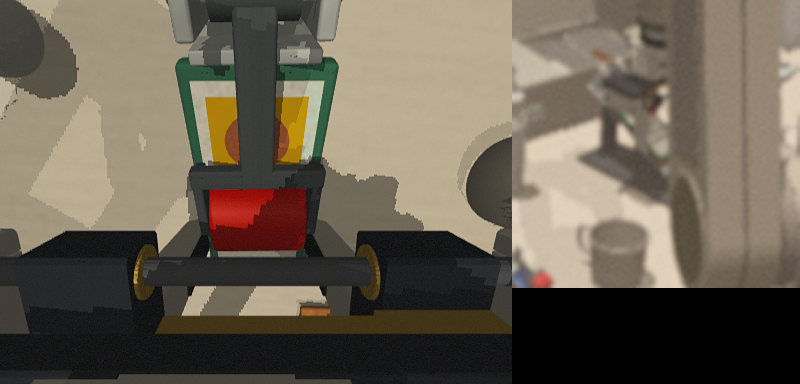

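The board's front edge (177–337, row 60) meets the back stop, centred under the arm, and the contact force has risen. I settle it, let go and retreat.

```bash
python3 -m handwheel '[[0,0,-0.25,0,1],[0,0,0,0,1]]'
python3 -m handwheel '[[0,0,0,0,0.1],[0,0,0,0,0.1],[0,0,0,0,0.1],[0,0,0,0,0.1],[0,0,1,0,0.1],[-1,0,3,0,0.1],[-1,0,5,0,0.1],[-2,0,5,0,0.1],[-2,0,3,0,0.1],[0,0,0,0,0.1]]'
python3 - <<'E'
from h import *
im,c=snap('wrist','w9'); t,ct=snap('top','top3')
v=np.zeros((384,800,3),np.uint8); v[:,:512]=im[:,:,::-1]
v[:288,512:]=cv2.resize(t[130:230,280:380,::-1],(288,288),interpolation=2)
cv2.imwrite('pics/v9.png',v)
S=np.array([.613,-.2185,0]);u=np.array([np.cos(.114),np.sin(.114),0])
for x,y,z in((70,30,10),(70,-30,10),(-70,30,10),(-70,-30,10)):
    h=(x*.883-z*.469)/1000;zz=.088+(x*.469+z*.883)/1000
    print(proj(c,S+h*u+y/1000*np.array([-u[1],u[0],0])+[0,0,zz]).round(1))
E
```

```text
t: 20.92
tool_pos: [0.5806, -0.2212, 0.2534]
orientation: [-3.136, -0.178, 0.007]
force: [-12.9, 1.6, 6.8]
opening: 0.0598
gripper_force: 25.0
t: 22.18
tool_pos: [0.5218, -0.2213, 0.4278]
orientation: [3.133, 0.178, 0.01]
force: [0.3, 0.1, -0.2]
opening: 0.0837
gripper_force: 0.0
[230.8  39. ]
[294.3  39. ]
[237.6 161.5]
[284.  161.5]
```

View pics/v9.png

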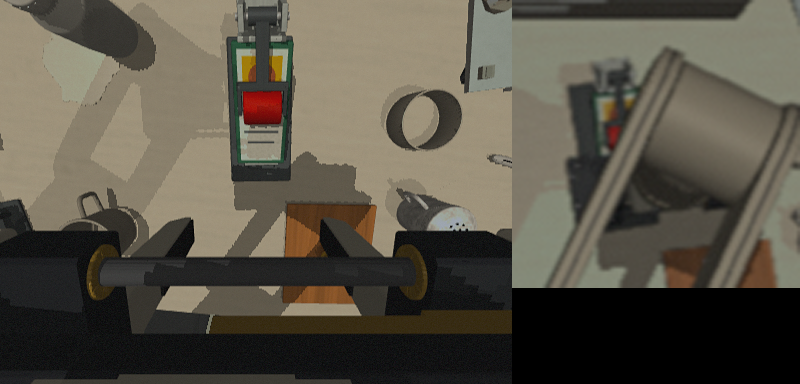

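The wrist view shows the board at home under the roller. Its corners (229,38), (294,38) and rear row ~163 match the predicted home pixels (231,39), (294,39) and row 161.5. The lid lies flat and clear at (330,250). I hand the job in.

```bash
python3 -c "
from plant import job
print(job.close_job())"
```

```text
the job is handed in; nothing more can be done
None
```

I handed the job in after about 22 s of robot time: the lid is flat on bare worktop, and the board is against the back stop under the roller, straight, centred and picture side up; no verdict was returned.

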